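Lean the dark pattern plaque on the copy stand

ROBOT

A 7-joint arm with a two-finger parallel gripper is mounted at the origin on a cart in front of the work surface, level with it; the furniture and walls round the work are solid. World frame = base frame: x ahead of the robot, y to its left, z up, the work surface at z = 0. Lengths are in m, angles in rad, forces in N, time in s.
With the tool pointing down it reaches from about 0.35 to 0.9 m from the base axis. Payload 8.1 kg.
Tool frame: the origin (TCP) lies at the very end of the fingers, on their centre line; the grasp point (between the pads) lies arm.hold_point_z behind it (arm.hold_point_z is the distance from the TCP to the grasp point, in m); z points along the fingers, y is the line along which they close (so a half turn about z gives the same grasp; the last joint's range is limited). The gripper opens to 92 mm and grips with 3 to 60 N. Pads are 19 mm wide; open, the fingers measure 130 mm over their backs; the gripper's body (75 mm by 190 mm) begins 47 mm behind the grasp point.
Start: joints at [-1.444, 0.434, 0.025, 1.573, -0.012, 1.134, -0.075], TCP at [0.142, 0.609, 0.202] pointing down, gripper open.
Joint ranges: [-2.62, 2.62], [-0.44, 2.09], [-1.27, 1.32], [0.08, 2.57], [-1.32, 4.46], [0.12, 2], [-2.74, 2.74]. Speed limits (rad/s): [2.22, 2.22, 3.01, 3.01, 3.14, 3.14, 3.14].

INTERFACE

Orientations are given as a rotation vector (axis times angle).
In Python, from cell import arm, vision, job, cut_out gives the robot as it stands. The module is installed in compiled form; this text tells all that it offers.
- The arm moves only by the tool play_rows, never from a script. Its argument "increments" is text: rows parted by semicolons, each of 5 numbers parted by spaces: the shift along the tool's x, y, z in cm, then the turn about the tool's z in degrees, then the opening, from -1 (shut) to 1 (fully open), so that 0 is half open. A call has 1 to 5 rows; each row shifts and turns the commanded pose from where the row before left it, along the tool's axes as they then stand; what a row does not reach is not made up. A row lasts 1/12 s, in which the tool goes at most 41.7 mm and 7.16 degrees, less where a joint would pass 70% of its speed; a pose out of reach is approached as far as the arm can. A call is refused whole if a number of a shift passes 4.17 or a number of a turn 7.16, either way. A call with a gripper value outside its range is refused whole. The fingers move at their own pace and stop on an object; "grip_force" is the grip in N (left out, the last holds). Time passes only in rows, so rows that do not move let the fingers close. It gives the time, the measured TCP pose, the force, the opening and the grip force at its end, in the units of the state.
- arm.observe(): the state, without advancing time (a new reading comes with each control period).
- vision.get_image(name): name is "scene" or "side" or "wrist"; returns a dict with "frame" (384x512x3 uint8, red, green, blue), "z_map" (384x512 float32, m along the optical axis (not along the pixel's ray), 0 where there is no reading), "mtx" (3x3 intrinsics, pixels), "cam_to_world" (4x4, takes a point from camera to world coordinates). Camera axes: x right, y up, looking along -z (the intrinsics and any distortion apply to the point x, -y, -z); pixel columns grow to the right and rows downward; lengths in m; the calibration is good to about 2 mm. The wrist camera is an equidistant fisheye: a pixel r from the principal point sees the ray r / f radians off the axis. A picture is of the moment at which its call begins.
- job.sign_off(): hands the job in; it is judged then, once.
Trained networks look in a picture, given as the dict that the camera call returned (one of the last four; its "shot" number tells which), for a name from the list of things; names that differ only in an ending like _2 or _b are one class to them, and where a whole thing is asked for, a point or a joint stands for the part that bears it (a point fixed in the world has none). Each returns a list of dicts, best first, with "confidence" (0 to 1); they miss things now and then, are a little off and sometimes report something else, mostly with a low value. They report only what shows in the picture. A call takes as long as a camera call. They do not tell look-alikes from the thing itself.
- cut_out(query, picture): "mask" (384x512 bool, what is visible of it) and "point" ([row, column] in pixels, amid what is visible of it).
The state is a dict: "clock": time; "joints": joint angles; "dq": joint speeds; "joint_efforts": joint torques, N m; "position": TCP position; "ee_rot": TCP orientation; "force": force on the tool from outside, world axes, zero at the start; "ft_torque": the same for the moment, N m; "width": opening from 0.0 (shut) to 1.0 (fully open); "gripper_force": force on a finger pad.
Only numpy, scipy, OpenCV 4.12 (cv2) and the standard library are available. Lean on these libraries where they do the work, as an engineer would, in place of code of your own. Each camera call takes 0.05 s, during which the arm holds its last target. There are 200 camera calls.

TASK

Set up the engraver's reference: take the dark plaque out of its slotted wooden block and lean it in the dark wooden copy stand, its bottom edge on the stand's ledge behind the front lip, its top tipped back so that it rests against the back board, centred and square to the stand. Leave it there, and leave the pale plaque, the black bean-shaped weight and the green tin alone.

Things in the scene. Friction and masses are not known exactly. Their poses are not given: they have to be found in the camera images.
- dark_plaque: the plaque to set up: nearly black slab with a pale rosette on both faces, 10 thick (x) x 100 wide (y) x 130 tall (z), about 300 g; origin at the middle of its bottom face, z up along its height, x normal to its faces. It starts upright in one of two wooden blocks, its bottom 10 above the desk, sunk 18 into a slot; pinch it across its thickness at the top edge
- dark_plaque_top (a point): middle of the dark plaque's top edge, 130 above its bottom along its own z
- pale_plaque: bystander: cream slab of the same size with a brown leaf on both faces, standing in the other block; same axes and origin. The two mid-brown blocks are alike, 56 x 90 x 28, fixed, with an open-ended slot 13 wide and 18 deep along the 90 length; which plaque stands in the left one changes
- copy_stand: dark wooden copy stand, fixed to the desk; x from its front to its back, y along its width, z up; origin on the desk. Base 160 wide, 10 thick, x = -39 to 66. Front lip, x = -39 to -30, up to 20 above the desk; then the ledge to x = 0, where the back board (150 wide, 10 thick) starts and leans back 15 degrees, 85 long up its slope, with two lower brass struts behind
- ledge (a point): middle of the stand's flat ledge: x = -15, y = 0, z = 10 in the stand's frame. The ledge is 30 deep, from the lip at x = -30 to the foot of the board at x = 0; the lip is 10 higher than the ledge
- rest (a point): middle of the top front edge of the stand's back board: x = 22, y = 0, z = 92 in the stand's frame. A plaque with its bottom rear edge on the ledge at x = -10 touches here at about 21 degrees from vertical; at the foot of the board, at 15; slid out to the lip, at about 27
- bean_weight: bystander: black bean-shaped paperweight, 53 x 105 x 25, lying on the desk; origin at the middle of its underside
- green_tin: bystander: small green tin, 41 x 57 x 18, lying on the desk; origin at the middle of its underside
Mind the look-alikes: they are no part of the job. Of the things shaped like the dark_plaque, the black one is meant.

How it is judged:
On the way:
1. the dark plaque is lifted clear of its block (height (world z) of dark_plaque above 0.05 m), for 0.1 s.
At the end, for the whole second after the job is handed in: the dark plaque stands with its bottom edge on the copy stand's ledge (behind the lip, before the back board), its middle within 20 mm of the stand's middle and its width square to the stand within 12 degrees; it leans back against the back board, 10 to 35 degrees from vertical, released and at rest (x of dark_plaque in the frame of copy_stand between -0.032 and 0.002 m and y of dark_plaque in the frame of copy_stand between -0.02 and 0.02 m and height (world z) of dark_plaque between 0.005 and 0.018 m and angle between dark_plaque's own z axis and vertical between 0.17 and 0.61 rad and x of dark_plaque_top in the frame of copy_stand above 0.012 m and angle between the y axis of dark_plaque and the y axis of copy_stand, either way round below 0.21 rad and contact force between dark_plaque and copy_stand above 0.2 N and linear speed of dark_plaque below 0.02 m/s and angular speed of dark_plaque below 0.1 rad/s); the robot touches nothing.
It fails at once if the pale plaque is moved by more than 20 mm or tipped (distance of pale_plaque from where it was at the start of the episode above 0.02 m or angle between pale_plaque's own z axis and vertical above 0.3 rad).
It fails at once if the bean-shaped weight or the green tin is moved by more than 20 mm (distance of any of bean_weight, green_tin from where it was at the start of the episode above 0.02 m).
It also fails if it takes over 40 s, if anything falls off the work surface, if the arm or the gripper's body presses on something with over 40 N, if the wrist force passes 120 N, or if a joint passes its speed limit or range.

## Working session

There is one attempt and no reset: what is moved stays moved. The work goes in short steps, Python scripts to look and compute and a tool call to move; the robot and the scene stay as the last step left them, time stands still between calls to the robot, and variables do not carry over. Pictures are saved under pics/ and viewed, at most 10 in all, crops included, and the job is handed in when it is done.

Besides the shell and the picture viewer there is one more tool, called after ">>>" by a JSON object that holds its "method" and its "body". play_rows: Moves the arm, as the interface text tells. Its arguments: {"type":"object","properties":{"increments":{"type":"string"},"grip_force":{"type":"number"}},"required":["increments"]}

```bash
mkdir -p pics; cat > h.py <<'E'
import numpy as np,cv2
from cell import arm,vision,job,cut_out
def pts(p,m):
    K=p["mtx"];z=p["z_map"];v,u=np.nonzero(m&(z>0));d=z[v,u]
    c=np.c_[(u-K[0,2])/K[0,0]*d,-(v-K[1,2])/K[1,1]*d,-d]
    T=p["cam_to_world"];return c@T[:3,:3].T+T[:3,3]
def save(p,n): cv2.imwrite("pics/"+n,p["frame"][...,::-1])
E
python3 - <<'E'
from h import *
s=arm.observe();print({k:np.round(v,3) for k,v in s.items()},arm.hold_point_z)
ims=[]
for c in("scene","side"):
    p=vision.get_image(c);ims.append(p["frame"])
    for q in("dark_plaque","pale_plaque","copy_stand","bean_weight","green_tin"):
        for r in cut_out(q,p)[:3]:
            P=pts(p,r["mask"]);a=cv2.minAreaRect((P[:,:2]*1000).astype(np.float32))
            print(c,q,round(r["confidence"],2),r["point"],np.round(np.median(P,0),3),np.round(np.percentile(P[:,2],[2,98]),3),np.round(a[0]),np.round(a[1]),round(a[2],1))
cv2.imwrite("pics/a.png",cv2.resize(np.hstack(ims)[...,::-1],(800,300)))
save(p,"side.png");cv2.imwrite("pics/scene.png",ims[0][...,::-1])
E
```

```text
{'clock': np.float64(0.0), 'joints': array([-1.444,  0.435,  0.025,  1.574, -0.012,  1.134, -0.075]), 'dq': array([-0.001, -0.001,  0.001,  0.   , -0.001,  0.001,  0.   ]), 'joint_efforts': array([-1.0000e-03, -6.6788e+01,  9.8400e-01, -3.1445e+01, -6.1000e-02,
        4.3000e-02,  0.0000e+00]), 'position': array([0.142, 0.608, 0.201]), 'ee_rot': array([-3.600e-01, -3.121e+00,  2.000e-03]), 'force': array([-0.393,  0.962, -0.157]), 'ft_torque': array([-0.004, -0.015,  0.043]), 'gripper_force': np.float64(0.0), 'width': np.float64(1.0)} 0.0188
scene dark_plaque 0.77 [173.3, 171.7] [0.472 0.337 0.092] [0.032 0.14 ] [595. 478.] [448.  80.] 49.5
scene dark_plaque 0.59 [199.2, 197.8] [0.379 0.135 0.07 ] [0.005 0.131] [416. 180.] [132. 116.] 42.0
scene pale_plaque 0.89 [191.5, 235.0] [0.515 0.083 0.086] [0.029 0.141] [584. 158.] [271.  80.] 46.8
scene copy_stand 0.65 [222.6, 292.9] [ 0.501 -0.149  0.033] [0.006 0.091] [ 532. -143.] [162. 159.] 78.4
side dark_plaque 0.8 [289.9, 210.1] [0.469 0.348 0.089] [-0.001  0.142] [394. 446.] [ 67. 561.] 39.4
side pale_plaque 0.62 [222.7, 246.8] [0.512 0.101 0.09 ] [0.02  0.141] [534.  67.] [ 51. 153.] 35.3
side copy_stand 0.59 [196.5, 279.4] [ 0.505 -0.11   0.029] [0.004 0.091] [387. 173.] [144. 785.] 23.4
side bean_weight 0.65 [248.8, 197.9] [0.625 0.209 0.021] [0.011 0.027] [628. 205.] [42. 88.] 33.6
side green_tin 0.5 [196.2, 282.6] [ 0.505 -0.111  0.029] [0.005 0.091] [ 507. -131.] [162. 103.] 79.5
```

View pics/scene.png

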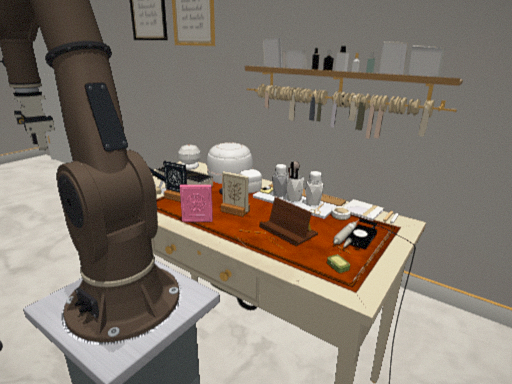

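View pics/side.png

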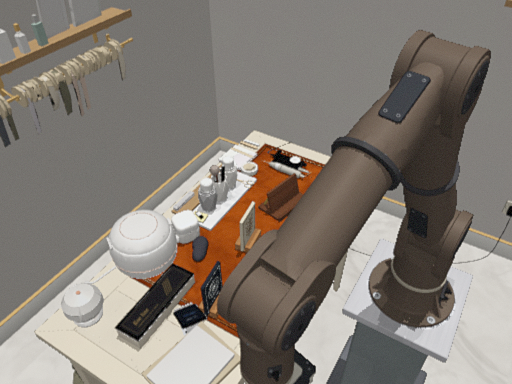

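The scene view shows the dark plaque at (175,178), a pink plaque at (197,203), the pale one at (235,192), the stand at (290,220) and the tin at (339,263). The side view shows the dark plaque at (211,287), the bean at (200,248) and the stand at (280,196). Next I'll fit the poses.

```bash
cat >> h.py <<'E'
def near(P,c,r): return P[np.linalg.norm(P[:,:2]-c,axis=1)<r]
def rect(Q):
    a=cv2.minAreaRect((Q[:,:2]*1000).astype(np.float32));b=cv2.boxPoints(a)
    e=[b[1]-b[0],b[2]-b[1]];l=max(e,key=np.linalg.norm);return np.round(a[0],1),np.round(sorted(a[1]),1),round(np.degrees(np.arctan2(l[1],l[0]))%180,1)
E
python3 - <<'E'
from h import *
S={}
for c in("scene","side"):
    p=vision.get_image(c);P=pts(p,p["z_map"]>0);S[c]=P
    for n,ctr in(("dark",(.47,.34)),("pale",(.515,.09)),("pink",(.4,.15))):
        Q=near(P,ctr,.085);T=Q[(Q[:,2]>.132)&(Q[:,2]<.16)]
        print(c,n,len(T),np.round(T[:,2].max() if len(T) else 0,3),rect(T) if len(T)>5 else '')
        T=Q[(Q[:,2]>.04)&(Q[:,2]<.15)]; print('  all',len(T),rect(T) if len(T)>5 else '')
    Q=near(P,(.52,-.14),.13)
    T=Q[(Q[:,2]>.083)&(Q[:,2]<.1)];print(' boardtop',len(T),rect(T))
    T=Q[(Q[:,2]>.017)&(Q[:,2]<.1)];print(' stand>17',len(T),rect(T))
    T=Q[(Q[:,2]>.006)&(Q[:,2]<.1)];print(' stand',len(T),rect(T),T[:,2].max())
E
```

```text
scene dark 66 0.143 (array([473. , 336.9]), array([11. , 98.4]), np.float32(99.4))
  all 580 (array([482.2, 358.3]), array([ 51. , 139.4]), np.float32(105.1))
scene pale 90 0.144 (array([517.3,  84.7]), array([13.5, 97.1]), np.float32(101.5))
  all 717 (array([517. ,  85.7]), array([ 16.7, 101.4]), np.float32(98.8))
scene pink 4 0.133 
  all 835 (array([380.7, 136.9]), array([17.2, 99.5]), np.float32(126.8))
 boardtop 168 (array([ 518.8, -140.8]), array([ 13.8, 149.5]), np.float32(78.1))
 stand>17 1119 (array([ 502.8, -138.3]), array([ 96. , 157.8]), np.float32(77.7))
 stand 1554 (array([ 507.3, -136.8]), array([106.5, 163.2]), np.float32(78.6)) 0.09505005630440944
side dark 139 0.143 (array([473. , 343.1]), array([12.2, 99.2]), np.float32(98.7))
  all 635 (array([487.8, 362.5]), array([ 54.3, 132.8]), np.float32(102.1))
side pale 94 0.144 (array([516.6,  90.8]), array([10.7, 99. ]), np.float32(98.2))
  all 409 (array([515.8,  90.8]), array([ 12.4, 103.8]), np.float32(98.2))
side pink 0 0 
  all 0 
 boardtop 116 (array([ 519.4, -133.8]), array([ 15.9, 144.5]), np.float32(77.9))
 stand>17 698 (array([ 492. , -126.2]), array([ 97. , 151.2]), np.float32(67.0))
 stand 1068 (array([ 538.7, -130.2]), array([163.6, 165.6]), np.float32(176.3)) 0.09498572097174152
```

>>> {"method": "play_rows", "body": {"increments": "0 0 0 6.8 1;0 0 0 6.8 1;0 0 0 6.8 1;0 0 0 6.8 1;0 0 0 6.8 1"}}

```text
clock: 1.12
position: [0.1424, 0.6086, 0.2017]
ee_rot: [-1.265, -2.875, -0.0]
force: [-0.1, -0.0, -0.1]
width: 1.0
gripper_force: 0.0
```

>>> {"method": "play_rows", "body": {"increments": "0 0 0 6.8 1;0 0 0 6.8 1;0 0 0 6.8 1;0 0 0 6.8 1;0 0 0 6.8 1"}}

```text
clock: 1.53
position: [0.1423, 0.6086, 0.2017]
ee_rot: [-2.051, -2.38, -0.0]
force: [0.1, 0.3, -0.1]
width: 1.001
gripper_force: 0.0
```

>>> {"method": "play_rows", "body": {"increments": "-2.1 1.9 0 0 1;-2.1 1.9 0 0 1;-2.1 1.9 0 0 1;-2.1 1.9 0 0 1;-2.1 1.9 0 0 1"}}

```text
clock: 1.95
position: [0.2532, 0.5185, 0.2018]
ee_rot: [-2.043, -2.386, -0.0]
force: [1.0, 0.4, 1.3]
width: 0.999
gripper_force: 0.0
```

>>> {"method": "play_rows", "body": {"increments": "-2.1 1.9 0 0 1;-2.1 1.9 0 0 1;-2.1 1.9 0 0 1;-2.1 1.9 0 0 1;-2.1 1.9 0 0 1"}}

```text
clock: 2.37
position: [0.3633, 0.4293, 0.2018]
ee_rot: [-2.044, -2.386, -0.001]
force: [0.3, -0.5, 0.3]
width: 1.001
gripper_force: 0.0
```

```bash
cat >> h.py <<'E'
from scipy.spatial.transform import Rotation as R
def go(x,y,z,ya,ref=None):
    s=arm.observe();M=R.from_rotvec(s["ee_rot"]).as_matrix()
    yaw=np.degrees(np.arctan2(M[1,1],M[0,1]))
    print('pos',np.round(s["position"],4),'yaw_y',round(yaw,2),'toolz',np.round(M[:,2],3),'w',round(float(s["width"]),3),'F',np.round(s["force"],1),'t',s["clock"])
    print('tool shift cm',np.round(M.T@(np.array([x,y,z])-s["position"])*100,2),'turn',round(-(ya-yaw),2))
E
python3 - <<'E'
from h import *
go(.473,.340,.2,9)
E
```

```text
pos [0.3633 0.4293 0.2018] yaw_y 8.84 toolz [ 0.  0. -1.] w 1.001 F [ 0.3 -0.5  0.3] t 2.3667
tool shift cm [-10.51   9.47   0.18] turn -0.16
```

>>> {"method": "play_rows", "body": {"increments": "-2.1 1.9 0 0 1;-2.1 1.9 0 0 1;-2.1 1.9 0 0 1;-2.1 1.9 0 0 1;-2.1 1.9 0 0 1"}}

```text
clock: 2.78
position: [0.4733, 0.3401, 0.2018]
ee_rot: [-2.044, -2.386, -0.001]
force: [1.0, 1.0, -0.7]
width: 1.0
gripper_force: 0.0
```

```bash
python3 - <<'E'
from h import *
p=vision.get_image("wrist");save(p,"w1.png")
go(.473,.340,.115,9)
E
```

```text
pos [0.4784 0.3347 0.2022] yaw_y 8.46 toolz [ 0.004 -0.002 -1.   ] w 1.003 F [ 4.2 -4.3  0.8] t 2.8333
tool shift cm [ 0.62 -0.49  8.71] turn -0.54
```

View pics/w1.png

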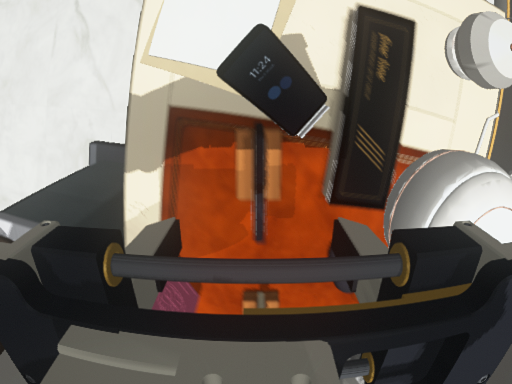

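The plaque (col 260) sits midway between the fingers. Next I descend and grasp.

>>> {"method": "play_rows", "body": {"increments": "0 0 0 0 1;0 0 2.2 0 1;0 0 2.2 0 1;0 0 2.2 0 1;0 0 2 0 1", "grip_force": 30}}

```text
clock: 3.25
position: [0.4712, 0.342, 0.1145]
ee_rot: [-2.042, -2.387, 0.0]
force: [-0.9, -0.8, -0.2]
width: 0.999
gripper_force: 0.0
```

>>> {"method": "play_rows", "body": {"increments": "0 0 0 0 0;0 0 0 0 -0.5;0 0 0 0 -1;0 0 0 0 -1;0 0 0 0 -1"}}

```text
clock: 3.67
position: [0.473, 0.3418, 0.117]
ee_rot: [2.044, 2.386, 0.004]
force: [-0.8, -0.1, 0.0]
width: 0.685
gripper_force: 0.0
```

>>> {"method": "play_rows", "body": {"increments": "0 0 0 0 -1;0 0 0 0 -1"}}

```text
clock: 3.83
position: [0.4726, 0.3413, 0.1163]
ee_rot: [2.044, 2.386, 0.002]
force: [0.5, -0.9, -0.0]
width: 0.541
gripper_force: 0.0
```

>>> {"method": "play_rows", "body": {"increments": "0 0 0 0 -1;0 0 0 0 -1;0 0 0 0 -1;0 0 0 0 -1;0 0 0 0 -1"}}

```text
clock: 4.25
position: [0.4724, 0.341, 0.1156]
ee_rot: [-2.044, -2.386, 0.0]
force: [-0.4, 0.1, -0.7]
width: 0.179
gripper_force: 0.0
```

>>> {"method": "play_rows", "body": {"increments": "0 0 0 0 -1;0 0 0 0 -1;0 0 0 0 -1"}}

```text
clock: 4.5
position: [0.4723, 0.3411, 0.1156]
ee_rot: [-2.044, -2.386, 0.0]
force: [0.1, -0.1, 0.3]
width: 0.011
gripper_force: 0.0
```

```bash
python3 - <<'E'
from h import *
go(.473,.340,.115,9)
ims=[]
for c in("scene","side"):
    p=vision.get_image(c);P=pts(p,p["z_map"]>0)
    ims.append(p["frame"][120:250,130:260] if c=="scene" else p["frame"][230:360,150:280])
    Q=near(P,(.473,.34),.085);T=Q[(Q[:,2]>.125)&(Q[:,2]<.15)];print(len(T),np.round(np.median(T,0),3))
p=vision.get_image("wrist")
I=[cv2.resize(i,(384,384),interpolation=2) for i in ims]
cv2.imwrite("pics/b.png",cv2.resize(np.hstack(I)[...,::-1],(768,384)));save(p,"w2.png")
E
```

```text
pos [0.4723 0.3411 0.1156] yaw_y 8.83 toolz [-0. -0. -1.] w 0.011 F [ 0.1 -0.1  0.3] t 4.5
tool shift cm [-0.11  0.05  0.06] turn -0.17
121 [0.472 0.331 0.135]
100 [0.467 0.368 0.138]
```

View pics/b.png

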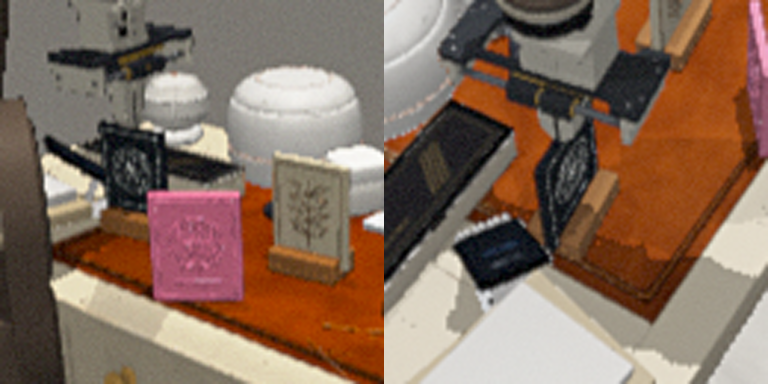

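View pics/w2.png

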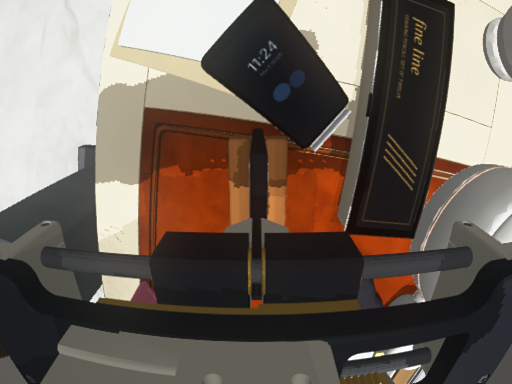

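>>> {"method": "play_rows", "body": {"increments": "0 0 0 0 -1;0 0 0 0 -1;0 0 0 0 -1"}}

```text
clock: 4.9
position: [0.4724, 0.341, 0.1156]
ee_rot: [-2.044, -2.386, -0.0]
force: [0.3, -0.2, -0.2]
width: 0.002
gripper_force: 0.0
```

```bash
python3 - <<'E'
from h import *
o=np.array([.473,.340]);n=np.array([np.cos(np.radians(9)),np.sin(np.radians(9))]);w=np.array([-n[1],n[0]])
for c in("scene","side"):
    p=vision.get_image(c);P=pts(p,p["z_map"]>0);Q=near(P,(.473,.34),.07)
    L=np.c_[(Q[:,:2]-o)@n,(Q[:,:2]-o)@w,Q[:,2]]*1000
    print(c)
    for z0 in range(70,190,10):
        for nm,m in(("mid",abs(L[:,1])<12),("out",abs(L[:,1])>18)):
            k=m&(L[:,2]>=z0)&(L[:,2]<z0+10)&(abs(L[:,0])<40)
            if k.sum()>2: print(z0,nm,k.sum(),np.round(np.percentile(L[k,0],[5,50,95])))
I=p["frame"][260:340,180:260];cv2.imwrite("pics/c.png",cv2.resize(I,(560,560),interpolation=2)[...,::-1])
E
```

```text
scene
70 mid 11 [-7. -3.  0.]
70 out 38 [-6. -2.  1.]
80 mid 13 [-5. -3. -0.]
80 out 34 [-6. -2.  2.]
90 mid 13 [-4. -2.  2.]
90 out 38 [-6. -3.  5.]
100 mid 12 [-4. -1.  1.]
100 out 36 [-6. -3.  1.]
110 mid 12 [-4. -2. -1.]
110 out 35 [-4. -1.  1.]
120 mid 15 [-6. -3. -1.]
120 out 39 [-6. -2.  2.]
130 mid 14 [-4. -2.  2.]
130 out 37 [-4. -2.  4.]
140 mid 11 [-11.  -5.  10.]
140 out 17 [-4. -0.  5.]
150 mid 19 [-17. -10.  17.]
160 mid 23 [-19. -13.  17.]
170 mid 24 [-20. -14.  12.]
180 mid 24 [-19. -15.  16.]
side
70 mid 11 [-5. -4. -3.]
70 out 31 [-5. -4.  2.]
80 mid 11 [-5. -4. -3.]
80 out 35 [-5. -4.  2.]
90 mid 13 [-5. -3. -3.]
90 out 30 [-5. -4.  2.]
100 mid 7 [-5. -4. -3.]
100 out 35 [-5. -3.  2.]
110 mid 11 [-5. -4. -3.]
110 out 30 [-5. -3.  3.]
120 mid 9 [-4. -4. -3.]
120 out 25 [-5. -3.  2.]
130 out 47 [-5. -2.  5.]
140 out 17 [-3. -1.  4.]
150 mid 9 [-17. -16.   2.]
160 mid 9 [-18. -17.  10.]
170 mid 3 [-18. -17.  13.]
```

View pics/c.png

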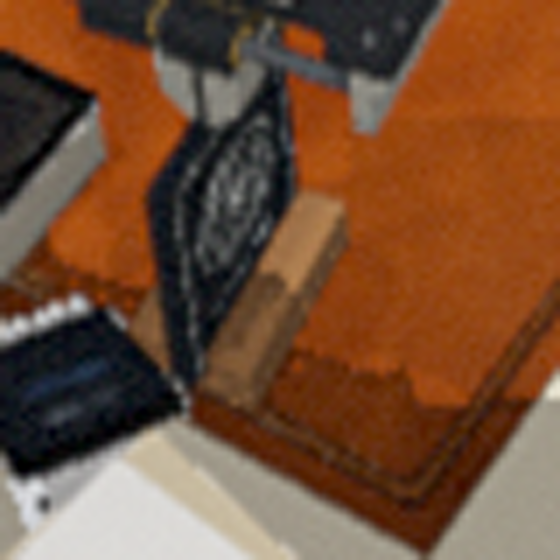

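The fingers closed on nothing. Their tips sit at about z=0.142 in both clouds, just above the plaque top, although the reported TCP z is 0.116. I'll open and check the real tip height against the cameras.

>>> {"method": "play_rows", "body": {"increments": "0 0 -1 0 1;0 0 0 0 1;0 0 0 0 1;0 0 0 0 1;0 0 0 0 1"}}

```text
clock: 5.42
position: [0.4723, 0.3411, 0.1256]
ee_rot: [-2.044, -2.386, -0.0]
force: [-0.1, -0.2, 0.5]
width: 0.319
gripper_force: 0.0
```

>>> {"method": "play_rows", "body": {"increments": "0 0 0 0 1;0 0 0 0 1;0 0 0 0 1;0 0 0 0 1;0 0 0 0 1"}}

```text
clock: 5.83
position: [0.4723, 0.3411, 0.1256]
ee_rot: [-2.044, -2.386, 0.0]
force: [0.2, -0.6, -0.1]
width: 0.684
gripper_force: 0.0
```

>>> {"method": "play_rows", "body": {"increments": "0 0 0 0 1;0 0 0 0 1;0 0 0 0 1"}}

```text
clock: 6.08
position: [0.4724, 0.3411, 0.1257]
ee_rot: [2.044, 2.386, 0.0]
force: [0.7, 0.5, 0.6]
width: 0.9
gripper_force: 0.0
```

```bash
cat >> h.py <<'E'
def fingers():
    s=arm.observe();M=R.from_rotvec(s["ee_rot"]).as_matrix();o=s["position"]
    for c in("scene","side"):
        p=vision.get_image(c);P=pts(p,p["z_map"]>0);L=(P-o)@M*1000
        for sg in(-1,1):
            k=(abs(L[:,0])<30)&(sg*L[:,1]>30)&(sg*L[:,1]<80)&(L[:,2]>-60)&(L[:,2]<60)&(P[:,2]>.05)
            if k.sum()>3: print(c,sg,k.sum(),'z',np.round(np.percentile(L[k,2],[5,50,95,100])),'x',np.round(np.percentile(L[k,0],[2,50,98])),'y',np.round(np.percentile(L[k,1],[2,50,98])))
E
python3 - <<'E'
from h import *
go(.473,.340,.115,9);fingers()
E
```

```text
pos [0.4724 0.3411 0.1257] yaw_y 8.83 toolz [ 0.  0. -1.] w 0.9 F [0.7 0.5 0.6] t 6.0833
tool shift cm [-0.12  0.04  1.06] turn -0.17
scene -1 59 z [-58. -47. -31. -28.] x [-15.  -9.   7.] y [-59. -54. -42.]
scene 1 57 z [-58. -44. -29. -27.] x [-14.  -7.   8.] y [39. 45. 57.]
side -1 44 z [-57. -44. -28. -27.] x [ 8. 12. 14.] y [-61. -52. -44.]
side 1 72 z [-58. -43. -28. -24.] x [-7. 11. 14.] y [43. 45. 60.]
```

The measured fingertips are 28 mm higher than the reported TCP, consistently in both cameras, while x and y agree. So true z = reported + 0.028. I'll go down about 4 cm more and grasp.

>>> {"method": "play_rows", "body": {"increments": "0 0 1 0 1;0 0 1 0 1;0 0 1 0 1;0 0 0.9 0 1;0 0 0 0 0"}}

```text
clock: 6.6
position: [0.471, 0.3401, 0.084]
ee_rot: [-2.043, -2.386, 0.006]
force: [-0.8, -0.4, -0.2]
width: 0.969
gripper_force: 0.0
```

>>> {"method": "play_rows", "body": {"increments": "0 0 0 0 -1;0 0 0 0 -1;0 0 0 0 -1;0 0 0 0 -1;0 0 0 0 -1"}}

```text
clock: 7.02
position: [0.4726, 0.3412, 0.0871]
ee_rot: [2.044, 2.386, 0.001]
force: [0.4, -1.6, -0.5]
width: 0.614
gripper_force: 0.0
```

>>> {"method": "play_rows", "body": {"increments": "0 0 0 0 -1;0 0 0 0 -1;0 0 0 0 -1;0 0 0 0 -1;0 0 0 0 -1"}}

```text
clock: 7.43
position: [0.4724, 0.3411, 0.0867]
ee_rot: [-2.044, -2.386, -0.0]
force: [0.6, 0.2, 0.1]
width: 0.248
gripper_force: 0.0
```

>>> {"method": "play_rows", "body": {"increments": "0 0 0 0 -1;0 0 0 0 -1;0 0 0 0 -1"}}

```text
clock: 7.68
position: [0.4724, 0.3411, 0.0866]
ee_rot: [2.044, 2.386, 0.0]
force: [0.2, -0.1, -0.3]
width: 0.108
gripper_force: 30.0
```

Gripped (0.108, or 10 mm). Lifting.

>>> {"method": "play_rows", "body": {"increments": "0 0 -0.8 0 -1;0 0 -1.5 0 -1;0 0 -2 0 -1;0 0 -2 0 -1;0 0 -2 0 -1"}}

```text
clock: 8.1
position: [0.472, 0.3406, 0.1707]
ee_rot: [-2.044, -2.386, 0.002]
force: [0.6, -0.1, -3.4]
width: 0.104
gripper_force: 30.0
```

>>> {"method": "play_rows", "body": {"increments": "0 0 -2 0 -1;0 0 -2 0 -1;0 0 -2 0 -1;0 0 -2 0 -1;0 0 -1 0 -1"}}

```text
clock: 8.52
position: [0.4729, 0.3412, 0.2623]
ee_rot: [2.044, 2.385, 0.004]
force: [0.6, 0.5, -2.7]
width: 0.102
gripper_force: 30.0
```

```bash
python3 - <<'E'
from h import *
# stand frame: x at -12deg
a=np.radians(-12);ux=np.array([np.cos(a),np.sin(a)]);o=np.array([.494,-.133])
t=o+ux*(-.015);print('target',t)
go(t[0],t[1],.26,-12)
s=arm.observe()
for c in("scene","side"):
    p=vision.get_image(c);P=pts(p,p["z_map"]>0);Q=near(P,s["position"][:2],.08)
    z=Q[(Q[:,2]>.1)&(Q[:,2]<.34)][:,2];print(c,np.round(np.percentile(z,[1,5]),3))
    T=Q[(Q[:,2]>.15)&(Q[:,2]<.28)];print(rect(T))
E
```

```text
target [ 0.47932779 -0.12988132]
pos [0.4729 0.3412 0.2623] yaw_y 8.81 toolz [ 0.002  0.002 -1.   ] w 0.102 F [ 0.6  0.5 -2.7] t 8.5167
tool shift cm [-46.65  -6.58   0.15] turn 20.81
scene [0.189 0.196]
(array([472.5, 337.8]), array([ 14.1, 104.8]), np.float32(99.1))
side [0.189 0.195]
(array([472.4, 343.2]), array([ 11.4, 102.1]), np.float32(98.5))
```

>>> {"method": "play_rows", "body": {"increments": "-1.5 -0.2 0 0 -1;-2.3 -0.3 0 0 -1;-2.3 -0.3 0 0 -1;-2.3 -0.3 0 0 -1;-2.3 -0.3 0 0 -1"}}

```text
clock: 9.03
position: [0.4739, 0.2311, 0.258]
ee_rot: [-2.044, -2.385, 0.004]
force: [0.1, 0.1, -2.6]
width: 0.11
gripper_force: 30.0
```

>>> {"method": "play_rows", "body": {"increments": "-2.3 -0.3 0 0 -1;-2.3 -0.3 0 0 -1;-2.3 -0.3 0 0 -1;-2.3 -0.3 0 0 -1;-2.3 -0.3 0 0 -1"}}

```text
clock: 9.45
position: [0.4765, 0.1153, 0.2581]
ee_rot: [-2.043, -2.385, 0.004]
force: [1.2, 0.2, -2.8]
width: 0.107
gripper_force: 30.0
```

>>> {"method": "play_rows", "body": {"increments": "-2.3 -0.3 0 0 -1;-2.3 -0.3 0 0 -1;-2.3 -0.3 0 0 -1;-2.3 -0.3 0 0 -1;-2.3 -0.3 0 0 -1"}}

```text
clock: 9.87
position: [0.4792, -0.0003, 0.2582]
ee_rot: [-2.043, -2.384, 0.003]
force: [-0.3, -0.3, -3.2]
width: 0.108
gripper_force: 30.0
```

>>> {"method": "play_rows", "body": {"increments": "-2.3 -0.3 0 0 -1;-2.3 -0.3 0 0 -1;-2.3 -0.3 0 0 -1;-2.3 -0.3 0 0 -1;-1.5 -0.2 0 0 -1"}}

```text
clock: 10.28
position: [0.4815, -0.1094, 0.2583]
ee_rot: [-2.046, -2.383, 0.003]
force: [0.1, -0.7, -3.2]
width: 0.108
gripper_force: 30.0
```

>>> {"method": "play_rows", "body": {"increments": "0 0 0 4 -1;0 0 0 5.6 -1;0 0 0 5.6 -1;0 0 0 5.6 -1;0 0 0 0 -1"}}

```text
clock: 10.7
position: [0.4819, -0.1068, 0.2582]
ee_rot: [-2.445, -1.97, 0.003]
force: [-0.2, 0.6, -3.2]
width: 0.107
gripper_force: 30.0
```

```bash
python3 - <<'E'
from h import *
go(.4793,-.1299,.26,-12)
s=arm.observe()
for c in("scene","side"):
    p=vision.get_image(c);P=pts(p,p["z_map"]>0);Q=near(P,s["position"][:2],.08)
    z=Q[(Q[:,2]>.12)&(Q[:,2]<.34)][:,2];print(c,np.round(np.percentile(z,[1,5]),3))
    T=Q[(Q[:,2]>.15)&(Q[:,2]<.28)];print(rect(T))
    Q=near(P,(.52,-.14),.13)
    T=Q[(Q[:,2]>.083)&(Q[:,2]<.1)];print(' boardtop',len(T),rect(T) if len(T)>5 else '')
    T=Q[(Q[:,2]>.006)&(Q[:,2]<.1)];print(' stand',len(T),rect(T))
E
```

```text
pos [ 0.4819 -0.1068  0.2582] yaw_y -12.27 toolz [-0.003 -0.    -1.   ] w 0.107 F [-0.2  0.6 -3.2] t 10.7
tool shift cm [-2.31  0.24 -0.18] turn -0.27
scene [0.186 0.192]
(array([ 478.6, -109. ]), array([ 13.6, 102.3]), np.float32(81.7))
 boardtop 160 (array([ 518.5, -140.4]), array([ 12.4, 148.9]), np.float32(78.1))
 stand 1550 (array([ 506.1, -137. ]), array([108.5, 165.1]), np.float32(80.0))
side [0.183 0.191]
(array([ 478.4, -103.4]), array([ 14.5, 106.9]), np.float32(74.4))
 boardtop 123 (array([ 519.8, -132.8]), array([ 15.8, 149.8]), np.float32(78.1))
 stand 1143 (array([ 516.8, -110.8]), array([160.8, 214.4]), np.float32(27.1))
```

>>> {"method": "play_rows", "body": {"increments": "-1.1 0.2 0 0 -1;-1.1 0.2 0 0 -1;0 0 1.5 0 -1;0 0 2 0 -1;0 0 2 0 -1"}}

```text
clock: 11.22
position: [0.4825, -0.1292, 0.2039]
ee_rot: [2.438, 1.981, 0.001]
force: [0.1, 0.4, -3.4]
width: 0.108
gripper_force: 30.0
```

>>> {"method": "play_rows", "body": {"increments": "0 0 2 0 -1;0 0 2 0 -1;0 0 1.5 0 -1;0 0 0.5 0 -1;0 0 0 0 -1"}}

```text
clock: 11.63
position: [0.4813, -0.1288, 0.1434]
ee_rot: [-2.438, -1.979, 0.004]
force: [-0.9, 0.0, -3.0]
width: 0.102
gripper_force: 30.0
```

```bash
python3 - <<'E'
from h import *
go(.4793,-.1299,.0867,-12)
a=np.radians(-12);ux=np.array([np.cos(a),np.sin(a)]);uy=np.array([-ux[1],ux[0]]);o=np.array([.494,-.133])
s=arm.observe();I=[]
for c in("scene","side"):
    p=vision.get_image(c);P=pts(p,p["z_map"]>0);Q=near(P,s["position"][:2],.11)
    x=(Q[:,:2]-o)@ux*1000;y=(Q[:,:2]-o)@uy*1000
    k=(Q[:,2]>.11)&(Q[:,2]<.185)&(abs(x)<60);print(c,rect(np.c_[x,y][k]/1000),np.percentile(Q[k,2],[0,2]))
    I.append(p["frame"][155:255,230:350] if c=="scene" else p["frame"][130:230,220:340])
cv2.imwrite("pics/d.png",cv2.resize(np.hstack(I)[...,::-1],(800,334),interpolation=2))
E
```

```text
pos [ 0.4813 -0.1288  0.1434] yaw_y -11.86 toolz [-0.003  0.    -1.   ] w 0.102 F [-0.9  0.  -3. ] t 11.6333
tool shift cm [-0.15 -0.16  5.67] turn 0.14
scene (array([-21.6,  -2.2]), array([ 23.9, 102.3]), np.float32(93.9)) [0.11006064 0.11158534]
side (array([-13.5,   1.8]), array([ 40., 102.]), np.float32(74.2)) [0.11001875 0.11088395]
```

View pics/d.png

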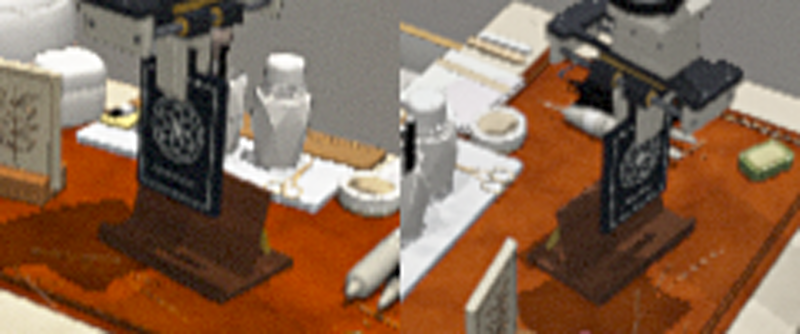

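The plaque is in front of the board and laterally centred, about 57 mm above the ledge. I'll check its bottom edge before lowering.

```bash
python3 - <<'E'
from h import *
a=np.radians(-12);ux=np.array([np.cos(a),np.sin(a)]);uy=np.array([-ux[1],ux[0]]);o=np.array([.494,-.133])
for c in("scene","side"):
    p=vision.get_image(c);P=pts(p,p["z_map"]>0);L=np.c_[(P[:,:2]-o)@ux,(P[:,:2]-o)@uy,P[:,2]]*1000
    k=(abs(L[:,1])<75)&(abs(L[:,0])<80);L=L[k]
    for z in list(range(0,200,10)):
        m=(L[:,2]>=z)&(L[:,2]<z+10)&(abs(L[:,1])<47)
        if m.sum()>3: print(c,z,m.sum(),np.round(np.percentile(L[m,0],[5,25,50,75,95])))
E
```

```text
scene 0 258 [-77. -65. -52. -38. -34.]
scene 10 217 [-37. -35.  -9.   2.   6.]
scene 20 106 [-36. -31.   4.   7.   8.]
scene 30 80 [ 6.  7.  9. 10. 12.]
scene 40 73 [ 8. 11. 12. 13. 14.]
scene 50 30 [11. 12. 14. 16. 17.]
scene 60 17 [ 9. 17. 18. 19. 20.]
scene 70 68 [-16. -15. -14. -13.  21.]
scene 80 88 [-16. -15. -14. -13.  23.]
scene 90 82 [-17. -15. -14. -13.  28.]
scene 100 67 [-17. -16. -14. -14. -13.]
scene 110 71 [-17. -15. -15. -13. -12.]
scene 120 69 [-16. -16. -15. -14. -13.]
scene 130 69 [-16. -16. -15. -14. -13.]
scene 140 72 [-17. -15. -15. -14. -13.]
scene 150 76 [-17. -16. -15. -14. -13.]
scene 160 71 [-17. -16. -15. -14. -13.]
scene 170 60 [-24. -17. -16. -14. -13.]
scene 180 65 [-32. -25. -16. -14. -12.]
scene 190 89 [-33. -27. -15. -14.  -2.]
side 0 185 [-69. -47. -23.  -8.   3.]
side 10 147 [-38. -34. -16.   1.   5.]
side 20 62 [-37.   3.   5.   7.  10.]
side 30 26 [ 5.  6.  7.  8. 10.]
side 40 9 [10. 10. 11. 13. 14.]
side 50 9 [10. 11. 13. 14. 17.]
side 60 20 [-15. -14.  14.  17.  19.]
side 70 50 [-18. -16. -15.  17.  21.]
side 80 54 [-17. -16. -14.  21.  29.]
side 90 47 [-19. -16. -15. -14.  25.]
side 100 36 [-19. -17. -16. -15. -13.]
side 110 34 [-18. -17. -16. -15. -13.]
side 120 35 [-19. -17. -16. -15. -14.]
side 130 42 [-18. -17. -17. -16. -15.]
side 140 39 [-18. -17. -16. -15. -14.]
side 150 40 [-19. -17. -16. -15. -14.]
side 160 22 [-18. -17. -16. -15. -14.]
side 170 26 [-22. -18. -16. -15. -14.]
side 180 31 [-33. -26. -17. -14.   7.]
side 190 66 [-34. -25. -16. -10.   0.]
```

>>> {"method": "play_rows", "body": {"increments": "0 -0.3 0 0 -1;0 0 1.5 0 -1;0 0 1.5 0 -1;0 0 1.5 0 -1;0 0 0.7 0 -1"}}

```text
clock: 12.25
position: [0.4791, -0.1279, 0.0918]
ee_rot: [-2.44, -1.978, 0.0]
force: [-0.5, -0.1, -2.8]
width: 0.106
gripper_force: 30.0
```

>>> {"method": "play_rows", "body": {"increments": "0 0 0 0 -1;0 0 0.2 0 -1;0 0 0 0 -1;0 0 0.15 0 -1;0 0 0 0 -1"}}

```text
clock: 12.67
position: [0.48, -0.1284, 0.0895]
ee_rot: [2.44, 1.977, 0.001]
force: [-0.0, -0.5, -2.7]
width: 0.106
gripper_force: 30.0
```

>>> {"method": "play_rows", "body": {"increments": "0 0 0.15 0 -1;0 0 0 0 -1;0 0 0.1 0 -1;0 0 0 0 -1"}}

```text
clock: 13.0
position: [0.4797, -0.1283, 0.0866]
ee_rot: [2.441, 1.978, 0.0]
force: [-0.4, -0.3, -3.1]
width: 0.105
gripper_force: 30.0
```

>>> {"method": "play_rows", "body": {"increments": "0 0 0.1 0 -1;0 0 0 0 -1;0 0 0 0 -1"}}

```text
clock: 13.25
position: [0.4801, -0.1284, 0.0865]
ee_rot: [2.441, 1.978, 0.002]
force: [-2.5, 1.8, 11.4]
width: 0.109
gripper_force: 30.0
```

Contact with the ledge. I'll relax slightly and open to about 30 mm, so the plaque stands loosely between the fingers.

>>> {"method": "play_rows", "body": {"increments": "0 0 -0.1 0 -1;0 0 0 0 -0.34;0 0 0 0 -0.34;0 0 0 0 -0.34;0 0 0 0 -0.34"}}

```text
clock: 13.67
position: [0.4797, -0.1283, 0.0866]
ee_rot: [2.441, 1.978, 0.0]
force: [-0.2, -0.9, -0.2]
width: 0.317
gripper_force: 0.0
```

>>> {"method": "play_rows", "body": {"increments": "0 0 0 0 -0.34;0 0.6 0 0 -0.34;0 0.6 0 0 -0.34;0 0.3 0 0 -0.34;0 0.3 0 0 -0.34"}}

```text
clock: 14.08
position: [0.498, -0.1323, 0.0866]
ee_rot: [2.441, 1.978, 0.0]
force: [0.2, -0.6, 0.6]
width: 0.33
gripper_force: 0.0
```

>>> {"method": "play_rows", "body": {"increments": "0 0.3 0 0 -0.34;0 0.3 0 0 -0.34;0 0.3 0 0 -0.34;0 0.3 0 0 -0.34;0 0 0 0 -0.34"}}

```text
clock: 14.5
position: [0.5097, -0.1347, 0.0867]
ee_rot: [2.44, 1.977, 0.0]
force: [1.6, -0.7, -0.1]
width: 0.332
gripper_force: 0.2
```

```bash
cat > prof.py <<'E'
from h import *
a=np.radians(-12);ux=np.array([np.cos(a),np.sin(a)]);uy=np.array([-ux[1],ux[0]]);o=np.array([.496,-.133])
go(*(o-.015*ux),.0867,-12)
for c in("scene","side"):
    p=vision.get_image(c);P=pts(p,p["z_map"]>0);L=np.c_[(P[:,:2]-o)@ux,(P[:,:2]-o)@uy,P[:,2]]*1000
    L=L[(abs(L[:,1])<60)&(abs(L[:,0])<80)]
    for z in range(10,160,15):
        m=(L[:,2]>=z)&(L[:,2]<z+15)&(abs(L[:,1])>15)&(abs(L[:,1])<47)
        k=m&(L[:,0]<np.median(L[m,0])+15)&(L[:,0]>-28)
        if m.sum()>3: print(c,z,m.sum(),np.round(np.percentile(L[m,0],[5,25,50,75,95])))
save(vision.get_image("scene"),"e.png")
E
python3 prof.py
```

```text
pos [ 0.5097 -0.1347  0.0867] yaw_y -11.97 toolz [ 0.001 -0.    -1.   ] w 0.332 F [ 1.6 -0.7 -0.1] t 14.5
tool shift cm [-0.11 -2.87 -0.  ] turn 0.03
scene 10 141 [-39. -37. -30. -16. -14.]
scene 25 80 [-16. -15. -13. -11.  -8.]
scene 40 85 [-11. -10.  -8.  -6.   7.]
scene 55 83 [-6. -4. -3. -1.  1.]
scene 70 82 [-2. -0.  2.  3.  6.]
scene 85 88 [ 3.  5.  6.  8. 11.]
scene 100 72 [ 8. 10. 11. 13. 15.]
scene 115 53 [13. 15. 16. 18. 19.]
scene 130 27 [18. 19. 21. 22. 26.]
side 10 99 [-41. -38. -22. -18. -14.]
side 25 48 [-18. -15. -14. -11.  -1.]
side 40 55 [-15. -10.  -9.  -7.  -0.]
side 55 54 [-8. -6. -4. -2.  0.]
side 70 50 [-3. -1.  0.  3.  4.]
side 85 40 [ 1.  3.  5.  6. 10.]
side 100 36 [ 5.  8.  9. 12. 15.]
side 115 38 [-10.  13.  16.  18.  34.]
side 130 26 [15. 19. 21. 25. 29.]
side 145 6 [-16. -13.  -7.  27.  42.]
  return _methods._mean(a, axis=axis, dtype=dtype,
  ret = ret.dtype.type(ret / rcount)
```

It is leaning about 18° against the rear finger. I'll move a bit further until it rests on the board.

>>> {"method": "play_rows", "body": {"increments": "0 0.3 0 0 -0.34;0 0.3 0 0 -0.34;0 0.3 0 0 -0.34;0 0.2 0 0 -0.34;0 0 0 0 -0.34"}}

```text
clock: 15.07
position: [0.5202, -0.1369, 0.0866]
ee_rot: [2.441, 1.978, 0.0]
force: [0.4, -0.1, -0.5]
width: 0.332
gripper_force: 0.0
```

```bash
python3 prof.py 2>/dev/null
```

```text
pos [ 0.5202 -0.1369  0.0866] yaw_y -11.97 toolz [ 0. -0. -1.] w 0.332 F [ 0.4 -0.1 -0.5] t 15.0667
tool shift cm [-0.12 -3.95 -0.01] turn 0.03
scene 10 137 [-40. -37. -30. -16. -13.]
scene 25 88 [-16. -14. -12. -11.  -7.]
scene 40 86 [-10.  -7.  -6.  -4.  -1.]
scene 55 85 [-4. -2. -0.  1.  3.]
scene 70 80 [2. 4. 5. 7. 9.]
scene 85 85 [ 6.  9. 11. 13. 15.]
scene 100 78 [13. 15. 17. 19. 20.]
scene 115 52 [19. 21. 22. 24. 26.]
scene 130 24 [23. 26. 27. 29. 30.]
side 10 107 [-42. -38. -24. -18. -13.]
side 25 56 [-17. -14. -13. -10.  -7.]
side 40 56 [-11.  -9.  -7.  -5.  -2.]
side 55 60 [-7. -2. -1.  1.  4.]
side 70 54 [ 1.  3.  5.  7. 11.]
side 85 56 [ 5.  9. 10. 13. 15.]
side 100 36 [11. 14. 15. 18. 20.]
side 115 40 [16. 20. 23. 26. 42.]
side 130 23 [-7.  4. 27. 30. 33.]
side 145 6 [-6. -6. -2. 32. 45.]
```

It leans about 20.8° on the board with no finger force. I'll open wide and retreat straight up.

>>> {"method": "play_rows", "body": {"increments": "0 0 0 0 0.5;0 0 0 0 0.5;0 0 0 0 0.5;0 0 0 0 0.5;0 0 0 0 0.5"}}

```text
clock: 15.63
position: [0.5197, -0.1368, 0.0866]
ee_rot: [-2.441, -1.978, -0.0]
force: [-0.3, -0.1, 1.1]
width: 0.641
gripper_force: 0.0
```

>>> {"method": "play_rows", "body": {"increments": "0 0 -1 0 0.5;0 0 -2 0 0.5;0 0 -3 0 0.5;0 0 -3 0 0.5;0 0 -3 0 0.5"}}

```text
clock: 16.05
position: [0.5193, -0.1372, 0.2086]
ee_rot: [2.442, 1.977, -0.001]
force: [0.9, 0.5, -0.3]
width: 0.75
gripper_force: 0.0
```

>>> {"method": "play_rows", "body": {"increments": "0 0 -2 0 0.5;0 0 -1 0 0.5;0 0 0 0 0.5;0 0 0 0 0.5;0 0 0 0 0.5"}}

```text
clock: 16.47
position: [0.5189, -0.1364, 0.2353]
ee_rot: [-2.44, -1.977, 0.002]
force: [-0.1, -0.6, 0.7]
width: 0.751
gripper_force: 0.0
```

```bash
python3 prof.py 2>/dev/null | grep -v side; python3 - <<'E'
import cv2
i=cv2.imread("pics/e.png")[130:290,130:370];cv2.imwrite("pics/f.png",cv2.resize(i,(720,480),interpolation=2))
E
```

```text
pos [ 0.5189 -0.1364  0.2353] yaw_y -11.96 toolz [-0.002  0.    -1.   ] w 0.751 F [-0.1 -0.6  0.7] t 16.4667
tool shift cm [-0.14 -3.78 14.87] turn 0.04
scene 10 142 [-39. -37. -30. -16. -13.]
scene 25 85 [-15. -14. -13. -10.  -7.]
scene 40 87 [-10.  -8.  -5.  -4.  -1.]
scene 55 81 [-5. -2.  0.  2.  3.]
scene 70 84 [2. 4. 5. 7. 9.]
scene 85 86 [ 8. 10. 11. 13. 16.]
scene 100 78 [13. 15. 17. 18. 20.]
scene 115 86 [19. 21. 23. 25. 27.]
scene 130 41 [25. 26. 28. 29. 33.]
```

View pics/f.png

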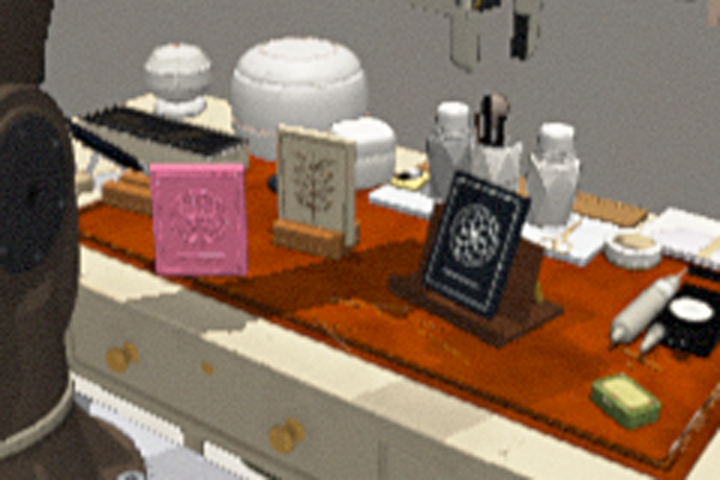

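The picture shows the dark plaque leaning centred and square in the stand at (478,245), with the gripper clear above it. The pale plaque (315,185) and the tin (627,400) look untouched. Handing in.

```bash
python3 -c "
from cell import job
print(job.sign_off())"
```

```text
the job is handed in; nothing more can be done
None
```

The dark plaque is leaning about 21° back in the copy stand, centred, square and released; the pale plaque, bean weight and tin were not touched, and the job is handed in, though the sign-off returned no verdict.

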